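# Set the straightedge of the foil-cutting board against its two stops and hold it down

## Task

Set up the foil-cutting board for the next cut: slide the steel straightedge across the board until its long front edge presses the sprung buttons of both stops fully home at once, gently, since the stops are finely set, and keep it pressed there for a moment, with its right-hand end lying where the hold-down bar will land. Then let go and swing the hold-down bar over onto the straightedge, so that it stays held against both buttons.

Things in the scene. Friction and masses are not known exactly. Their poses are not given: they have to be found in the camera images.
- board: Grey cutting board, fixed on the bench; origin on the bench, top surface 16 mm above it. Reaches +-100 mm in its x and from -115 to +125 mm in its y; +x points away from the robot, give or take a small yaw. Two 9 mm slots for the stops run along x at y = -40 and +80 mm.
- left_stop: Steel stop clamped in the left slot (board y = +80 mm): block 24x16x15 mm, knob to 28 mm. Origin: foot of its front face (robot side) on the board's top. From the face a set screw with a round brass button points to the robot, 4 mm above the board; its tip stands 5 to 25 mm out, not measured. The button gives 3 mm under less than 0.5 N, then is solid. Over 8 N spoils the setting.
- right_stop: The same kind of stop in the right slot (board y = -40 mm), origin likewise at the foot of its front face. Its place and its screw (button tip 5 to 25 mm out of the face, not measured) are set independently of the left one, so the line through the two buttons is usually skew to the board, by up to 0.33 rad. Over 8 N spoils the setting.
- straightedge: Loose steel straightedge, about 0.3 kg, lying on the board before the stops. Base 200 mm long (its y), 5 mm thick; on it a black grip rib 12 mm wide, 110 mm long, its top 21 mm above the underside. Origin on the underside below the middle of the rib. Front edge, to touch the buttons, at x = +24 mm; back edge at -11 mm. 45 mm at each end have no rib.
- hold_down: Steel bar, 0.32 kg, 136 mm wide, hinged at the board's right edge. Origin on the hinge axis: along board x at board y = -105 mm, 27 mm above the bench. Open it leans back 0.33 rad past upright, to the right. Pushed left past upright it falls slowly onto the board by its weight and bears with about 2 N. Closed, its axes equal the board's; opens about +x up to 1.9 rad.
- hold_down_lip (a point): Middle of the hold-down's lip, a rod of 10 mm diameter, 136 mm long parallel to the hinge, 47 mm from the hinge axis (78 mm above the bench when upright). Closed, it comes down along the board line y = -58 mm, 18 mm to the right of the right stop's middle, and is level on the 5 mm thick base of the straightedge.
- marker_black: Black and white marker pen lying behind the board, 135 mm long. Leave alone.
- anvil: Small steel bench block, 58x58x22 mm, behind the board. Leave alone.
- tweezers_2: Tweezers with a band round the middle, 154 mm long, lying in front of the board. Leave alone.

How it is judged:
By the outcome, as a careful person would: the job done as asked, in the order asked, and still so for the second after the job is handed in, with the robot touching nothing.
It also fails if it takes over 70 s, if anything falls off the work surface, if the arm or the gripper's body presses on something with over 40 N, if the wrist force passes 120 N, or if a joint passes its speed limit or range.

## Robot

A 6-joint arm with a two-finger parallel gripper is mounted at the origin on a cart in front of the work surface, level with it; the furniture and walls round the work are solid. World frame = base frame: x ahead of the robot, y to its left, z up, the work surface at z = 0. Lengths are in m, angles in rad, forces in N, time in s.
With the tool pointing down it reaches from about 0.3 to 0.775 m from the base axis. Payload 14.6 kg.
Tool frame: the origin (TCP) lies at the very end of the fingers, on their centre line; the grasp point (between the pads) lies 19 mm behind it; z points along the fingers, y is the line along which they close (so a half turn about z gives the same grasp; the last joint's range is limited). The gripper opens to 94 mm and grips with 3 to 60 N. Pads are 16 mm wide; open, the fingers measure 119 mm over their backs; the gripper's body (75 mm by 177 mm) begins 78 mm behind the grasp point.
Start: joints at [-1.224, 0.3, 1.521, -0, 1.321, -0.067], TCP at [0.221, -0.504, 0.205] pointing down, gripper open.
Joint ranges: [-3.03, 3.03], [-0.79, 2.21], [0.23, 2.52], [-1.04, 4.18], [0, 3.07], [-2.55, 2.55]. Speed limits (rad/s): [2.22, 2.22, 2.57, 3.14, 3.14, 3.14].

## Interface

Orientations are given as [roll, pitch, yaw] about the fixed x, y, z axes, in that order (R = Rz(yaw) Ry(pitch) Rx(roll)).
In Python, from station import ctrl gives the robot as it stands.
- The arm moves only by the tool move_arm, never from a script. Its argument "increments" is a list of rows, each a list of 7 numbers: the opening, from 0 (shut) to 1 (fully open), then the shift along the tool's x, y, z in units of 50 mm (1.0 is 50 mm), then the turn, a rotation vector about the tool's x, y, z in rad. In form: [[claw, tx, ty, tz, rx, ry, rz], ...]. A call has 1 to 20 rows; each row shifts and turns the commanded pose from where the row before left it, along the tool's axes as they then stand; what a row does not reach is not made up. A row lasts 1/10 s, in which the tool goes at most 50 mm and 8.59 degrees, less where a joint would pass 70% of its speed; a pose out of reach is approached as far as the arm can. A call is refused whole if a number of a shift passes 1 or a number of a turn 0.15, either way. A call with a gripper value outside its range is refused whole. The fingers move at their own pace and stop on an object; "force" is the grip in N (left out, the last holds). Time passes only in rows, so rows that do not move let the fingers close. It gives the time, the measured TCP pose, the force, the opening and the grip force at its end, in the units of the state.
- ctrl.get_obs(): the state, without advancing time (a new reading comes with each control period).
- ctrl.camera(name): name is "scene" or "top" or "wrist"; returns a dict with "color" (420x560x3 uint8, blue, green, red), "K" (3x3 intrinsics, pixels), "pose" (4x4, takes a point from camera to world coordinates); the wrist camera has in their place "tool_from_camera" (4x4, takes a point from camera to tool coordinates, whose origin is the TCP and whose axes are the flange's). Camera axes: x right, y down, z forward; pixel columns grow to the right and rows downward; lengths in m; the calibration is good to about 2 mm. A picture is of the moment at which its call begins: read the wrist's pose just before it. There is no depth.
- ctrl.hand_in(): hands the job in; it is judged then, once.
Trained networks look in a picture, given as the dict that the camera call returned (one of the last four; its "shot" number tells which), for a name from the list of things; names that differ only in an ending like _2 or _b are one class to them, and where a whole thing is asked for, a point or a joint stands for the part that bears it (a point fixed in the world has none). Each returns a list of dicts, best first, with "conf" (0 to 1); they miss things now and then, are a little off and sometimes report something else, mostly with a low value. They report only what shows in the picture. A call takes as long as a camera call.
- ctrl.cut_out(name, picture): "mask" (420x560 bool, what is visible of it) and "centre" ([row, column] in pixels, amid what is visible of it).
The state is a dict: "time_s": time; "qpos": joint angles; "joint_vel": joint speeds; "tau": joint torques, N m; "ee_pos": TCP position; "eef_rot": TCP orientation; "force": force on the tool from outside, world axes, zero at the start; "moment": the same for the moment, N m; "grip_width": finger opening in m; "grip_force": force on a finger pad.
Only numpy, scipy, OpenCV 4.12 (cv2) and the standard library are available. Lean on these libraries where they do the work, as an engineer would, in place of code of your own. Each camera call takes 0.05 s, during which the arm holds its last target. There are 200 camera calls.

## Working session

There is one attempt and no reset: what is moved stays moved. The work goes in short steps, Python scripts to look and compute and a tool call to move; the robot and the scene stay as the last step left them, time stands still between calls to the robot, and variables do not carry over. Pictures are saved under pics/ and viewed, at most 10 in all, crops included, and the job is handed in when it is done.

Besides the shell and the picture viewer there is one more tool, called after "Request:" as name([rows], argument=value, ...), one row to a line, values as JSON. move_arm: Moves the arm, as the interface text tells. Its arguments: {"type":"object","properties":{"increments":{"type":"array","items":{"type":"array","items":{"type":"number"}}},"force":{"type":"number"}},"required":["increments"]}

```bash
ls; mkdir -p pics
python3 - <<'E'
from station import ctrl
import cv2, numpy as np
o=ctrl.get_obs(); print(o)
for n in("top","scene"):
    p=ctrl.camera(n); cv2.imwrite(f"pics/{n}0.png",p["color"]); print(n,p["K"].tolist(),np.round(p["pose"],4).tolist())
    for t in("board","left_stop","right_stop","straightedge","hold_down","hold_down_lip"):
        print(t,[(round(d["conf"],2),np.round(d["centre"]).tolist(),int(d["mask"].sum())) for d in ctrl.cut_out(t,p)])
E
```

```text
pics
{'time_s': 0.0, 'qpos': array([-1.22359473e+00,  3.00497470e-01,  1.52158456e+00, -1.97453476e-05,
        1.32071481e+00, -6.65937848e-02]), 'joint_vel': array([ 0.00113182, -0.00157935, -0.00021953,  0.00184941,  0.00050764,
       -0.00043471]), 'tau': array([ 9.95276991e-05, -5.31810737e+01, -3.52738774e+01,  7.08598411e-02,
        2.44068395e-02, -1.11511808e-04]), 'ee_pos': array([ 0.22105182, -0.50332874,  0.2048704 ]), 'eef_rot': array([-3.14038986e+00, -6.10495633e-05,  4.13800239e-01]), 'force': array([ 0.17025813, -0.00445945, -0.13145586]), 'moment': array([0.00361138, 0.05014637, 0.06259611]), 'grip_force': 0.0, 'grip_width': 0.09407444152680479}
top [[476.82362474275186, 0.0, 278.9233715810276], [0.0, 476.82362474275186, 200.97885416323496], [0.0, 0.0, 1.0]] [[0.1375, -0.9682, 0.2091, 0.2966], [-0.9905, -0.1356, 0.0233, 0.2834], [0.0058, -0.2103, -0.9776, 1.0354], [0.0, 0.0, 0.0, 1.0]]
board [(0.65, [198.0, 269.0], 8519)]
left_stop [(0.67, [166.0, 230.0], 122)]
right_stop [(0.67, [174.0, 286.0], 101)]
straightedge [(0.96, [225.0, 263.0], 1427), (0.65, [196.0, 267.0], 8589), (0.35, [209.0, 321.0], 812)]
hold_down [(0.68, [207.0, 322.0], 858)]
hold_down_lip [(0.71, [209.0, 318.0], 749)]
scene [[458.68911821868755, 0.0, 275.7634216193843], [0.0, 458.68911821868755, 207.49700226819127], [0.0, 0.0, 1.0]] [[0.4635, -0.6865, 0.5603, -0.1026], [-0.886, -0.3678, 0.2824, 0.0017], [0.0122, -0.6273, -0.7787, 0.8955], [0.0, 0.0, 0.0, 1.0]]
board [(0.96, [215.0, 264.0], 5450)]
left_stop [(0.43, [176.0, 251.0], 54)]
right_stop []
straightedge [(0.95, [226.0, 254.0], 978)]
hold_down [(0.55, [223.0, 309.0], 296), (0.46, [283.0, 218.0], 23)]
hold_down_lip [(0.56, [220.0, 312.0], 390), (0.26, [216.0, 267.0], 5369)]
```

```bash
cat > h.py <<'E'
import numpy as np, cv2
def ray(p,P,row,col,z):
    d=P[:3,:3]@np.linalg.solve(p["K"],[col,row,1.]); c=P[:3,3]
    return c+d*(z-c[2])/d[2]
def proj(p,P,X):
    q=P[:3,:3].T@(np.asarray(X,float)-P[:3,3]); u=p["K"]@q; return u[1]/u[2],u[0]/u[2]
E
python3 - <<'E'
from station import ctrl
from h import *
a=cv2.imread("pics/top0.png")[120:290,160:390]
cv2.imwrite("pics/top0c.png",cv2.resize(a,None,fx=3.4,fy=3.4,interpolation=cv2.INTER_CUBIC))
p=ctrl.camera("top");P=p["pose"]
for t,z in(("board",.016),("straightedge",.03),("left_stop",.035),("right_stop",.035),("hold_down",.06)):
    m=ctrl.cut_out(t,p)[0]; ys,xs=np.nonzero(m["mask"])
    r=cv2.minAreaRect(np.c_[xs,ys].astype(np.float32)); 
    print(t,np.round(ray(p,P,*m["centre"],z),3),[np.round(ray(p,P,v,u,z)[:2],3).tolist() for u,v in cv2.boxPoints(r)])
E
```

```text
board [0.518 0.327 0.016] [[0.395, 0.453], [0.6, 0.47], [0.614, 0.204], [0.409, 0.197]]
straightedge [0.451 0.344 0.03 ] [[0.441, 0.443], [0.48, 0.441], [0.462, 0.242], [0.423, 0.245]]
left_stop [0.574 0.416 0.035] [[0.561, 0.421], [0.591, 0.422], [0.591, 0.407], [0.561, 0.406]]
right_stop [0.577 0.294 0.035] [[0.587, 0.305], [0.59, 0.289], [0.545, 0.284], [0.543, 0.299]]
hold_down [0.499 0.216 0.06 ] [[0.436, 0.231], [0.571, 0.238], [0.573, 0.21], [0.437, 0.204]]
```

View pics/top0c.png

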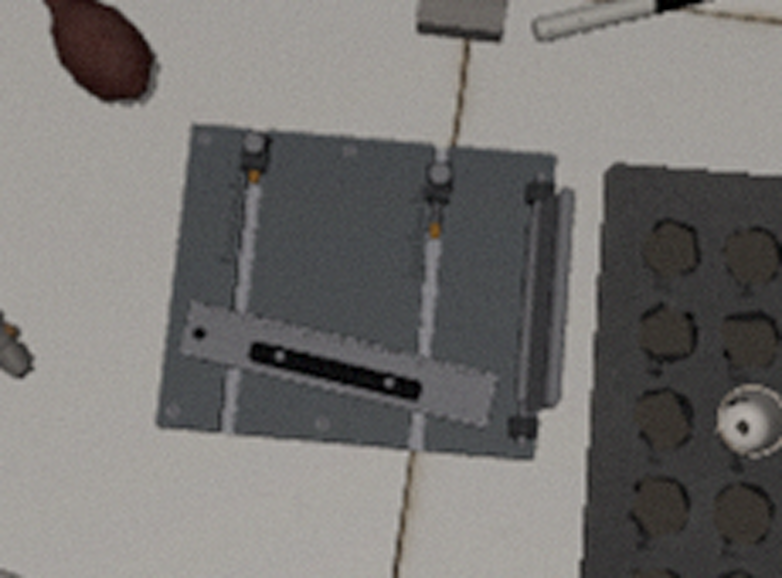

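Run:
```python
from station import ctrl
from h import *
a=cv2.imread("pics/scene0.png")[90:330,170:450]
cv2.imwrite("pics/scene0c.png",cv2.resize(a,None,fx=2.5,fy=2.5,interpolation=cv2.INTER_CUBIC))
p=ctrl.camera("top");P=p["pose"]
g=lambda x,y,z:np.round(ray(p,P,120+y/3.4,160+x/3.4,z),4)
print("L,R btn",g(255,176,.02),g(434,230,.02))
print("board corners",[g(*c,.016)[:2].tolist() for c in((193,125),(556,155),(533,458),(158,426))])
print("se corners FL FR BR BL",[g(*c,.021)[:2].tolist() for c in((192,300),(497,376),(487,425),(181,354))])
print("rib ends",g(250,350,.037),g(421,392,.037))
w=ctrl.camera("wrist");print(w["K"].tolist(),np.round(w["tool_from_camera"],3).tolist())
```

```text
L,R btn [0.5656 0.4127 0.02  ] [0.546  0.2928 0.02  ]
board corners [[0.5953, 0.4589], [0.6081, 0.2206], [0.4096, 0.2116], [0.3969, 0.4481]]
se corners FL FR BR BL [[0.4789, 0.4395], [0.4572, 0.2407], [0.4256, 0.243], [0.4435, 0.4406]]
rib ends [0.4496 0.396  0.037 ] [0.4383 0.2869 0.037 ]
[[299.516034019956, 0.0, 281.2819612853008], [0.0, 299.516034019956, 206.99172609519178], [0.0, 0.0, 1.0]] [[0.0, -0.972, -0.235, 0.068], [1.0, -0.0, 0.001, -0.0], [-0.001, -0.235, 0.972, -0.181], [0.0, 0.0, 0.0, 1.0]]
```

View pics/scene0c.png

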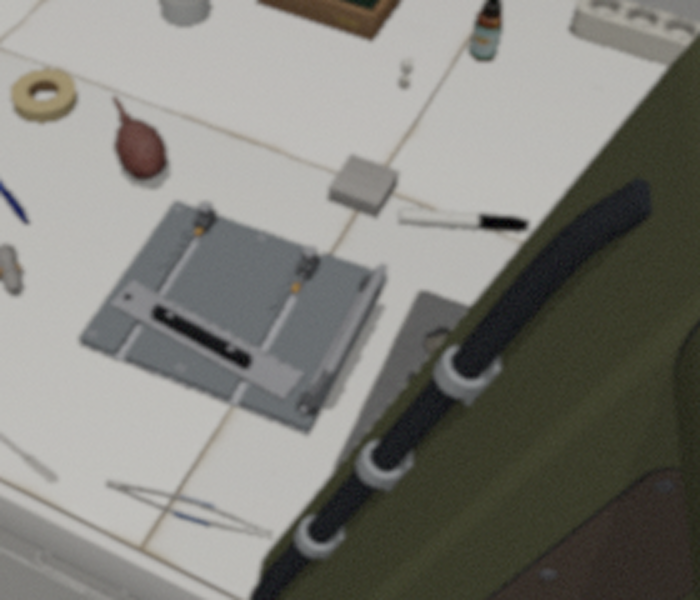

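Request:
move_arm([
  [0.4,0.58,-0.62,0,0,0,0],
  [0.4,0.58,-0.62,0,0,0,0],
  [0.4,0.58,-0.62,0,0,0,0],
  [0.4,0.58,-0.62,0,0,0,0],
  [0.4,0.58,-0.62,0,0,0,0],
  [0.4,0.58,-0.62,0,0,0,0],
  [0.4,0.58,-0.62,0,0,0,0],
  [0.4,0.58,-0.62,0,0,0,0],
  [0.4,0.58,-0.62,0,0,0,0],
  [0.4,0.58,-0.62,0,0,0,0],
  [0.4,0.58,-0.62,0,0,0,0],
  [0.4,0.58,-0.62,0,0,0,0],
  [0.4,0.58,-0.62,0,0,0,0],
  [0.4,0.58,-0.62,0,0,0,0],
  [0.4,0.58,-0.62,0,0,0,0],
  [0.4,0.58,-0.62,0,0,0,0],
  [0.4,0.58,-0.62,0,0,0,0],
  [0.4,0.58,-0.62,0,0,0,0],
  [0.4,0.58,-0.62,0,0,0,0],
  [0.4,0.58,-0.62,0,0,0,0],
])

```text
time_s: 3.1
ee_pos: [0.5032, 0.2991, 0.2054]
eef_rot: [3.142, -0.0, 0.414]
force: [0.9, -1.7, 0.6]
grip_width: 0.0378
grip_force: 0.0
```

Request:
move_arm([
  [0.4,0,0,0.2,0,0,-0.15],
  [0.4,0,0,0.2,0,0,-0.15],
  [0.4,0,0,0.2,0,0,-0.15],
  [0.4,0,0,0.2,0,0,-0.15],
  [0.4,0,0,0.2,0,0,-0.15],
  [0.4,0,0,0.2,0,0,-0.15],
  [0.4,0,0,0.2,0,0,-0.15],
  [0.4,0,0,0,0,0,0],
  [0.4,0,0,0,0,0,0],
])

```text
time_s: 4.0
ee_pos: [0.503, 0.2973, 0.1357]
eef_rot: [3.142, -0.0, 1.459]
force: [0.0, 0.5, 0.8]
grip_width: 0.0377
grip_force: 0.0
```

```bash
cat >> h.py <<'E'
from scipy.spatial.transform import Rotation
def wpose(o,p):
    T=np.eye(4);T[:3,:3]=Rotation.from_euler("xyz",o["eef_rot"]).as_matrix();T[:3,3]=o["ee_pos"]
    return T@p["tool_from_camera"]
E
python3 - <<'E'
from station import ctrl
from h import *
o=ctrl.get_obs();p=ctrl.camera("wrist");P=wpose(o,p);np.savez("w1.npz",P=P,K=p["K"]);im=p["color"];cv2.imwrite("pics/w1.png",im)
for n,X in dict(L=[.5656,.4127,.02],R=[.546,.2928,.02],se=[.444,.3415,.037],brd=[.5953,.4589,.016]).items(): print(n,np.round(proj(p,P,X),1))
hsv=cv2.cvtColor(im,cv2.COLOR_BGR2HSV);m=((hsv[...,0]>8)&(hsv[...,0]<25)&(hsv[...,1]>130)&(hsv[...,2]>70)).astype(np.uint8)
n,_,s,c=cv2.connectedComponentsWithStats(m);print([(s[i].tolist(),np.round(c[i],1).tolist()) for i in range(1,n) if s[i,4]>8])
for t in("straightedge","left_stop","right_stop","hold_down"):
    d=ctrl.cut_out(t,p);print(t,[(round(e["conf"],2),np.round(e["centre"]).tolist()) for e in d[:2]])
cv2.imwrite("pics/w1c.png",cv2.resize(im,(784,588),interpolation=cv2.INTER_CUBIC))
E
```

```text
L [ 74.4 334.7]
R [202.9 323.7]
se [168.2 212.9]
brd [ 16.1 363.5]
[([333, 66, 10, 9, 59], [337.6, 69.9]), ([322, 199, 10, 6, 47], [326.4, 201.6]), ([193, 281, 18, 63, 562], [199.7, 312.6]), ([352, 281, 18, 63, 515], [363.1, 309.9]), ([122, 357, 353, 16, 3471], [318.5, 366.8])]
straightedge [(0.61, [144.0, 222.0])]
left_stop [(0.69, [63.0, 356.0])]
right_stop [(0.77, [196.0, 358.0])]
hold_down [(0.82, [282.0, 286.0]), (0.26, [260.0, 479.0])]
```

View pics/w1c.png

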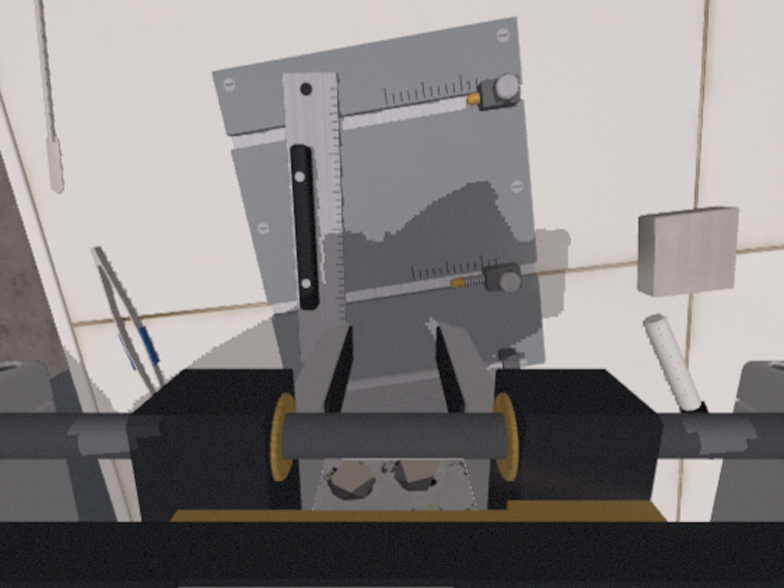

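Run:
```python
from h import *
d=np.load("w1.npz");P=d["P"];p={"K":d["K"]}
g=lambda c,r,z:ray(p,P,r,c,z)[:2]
L=g(333,70.5,.020);R=g(322,202,.020)
# front edge of base: scan for brightness drop
im=cv2.imread("pics/w1.png");gr=cv2.cvtColor(im,cv2.COLOR_BGR2GRAY).astype(float)
pts=[]
for r in list(range(58,76))+list(range(92,160,3)):
    row=gr[r,225:262];k=np.argmin(np.diff(cv2.GaussianBlur(row[None],(5,1),0)[0]));pts.append((225+k+.5,r))
W=np.array([g(c,r,.021) for c,r in pts])
vx,vy,x0,y0=cv2.fitLine(W.astype(np.float32),cv2.DIST_HUBER,0,.001,.001).ravel()
if vy<0:vx,vy=-vx,-vy
print("front edge yaw",-np.arctan2(vx,vy),"resid",np.abs((W-[x0,y0])@[vy,-vx]).max().round(4))
a=g(301/1.4,146/1.4,.037);b=g(310/1.4,308/1.4,.037);c=(a+b)/2
e=np.array([vx,vy]);n=np.array([vy,-vx])
print("rib ends",a,b,np.linalg.norm(a-b),"yaw",-np.arctan2(*(a-b)),"centre",c,"front dist",(np.array([x0,y0])-c)@n)
print("top end dist",(g(312/1.4,72/1.4,.021)-c)@e)
print("L,R",L,R,np.linalg.norm(L-R),"yaw",-np.arctan2(*(L-R)))
```

```text
front edge yaw -0.09881134 resid 0.0049
rib ends [0.45517953 0.39720138] [0.44395331 0.29102418] 0.10676902239443666 yaw -0.10533963313445521 centre [0.44956642 0.34411278] front dist 0.021622372944579648
top end dist 0.10008340816328568
L,R [0.5642824  0.41621833] [0.54440771 0.29392245] 0.12390030138239815 yaw -0.1611047715239219
```

Request:
move_arm([
  [0.4,0.27,-0.39,0,0,0,-0.003],
  [0.4,0.27,-0.39,0,0,0,-0.003],
  [0.4,0.27,-0.4,0,0,0,-0.003],
  [0.4,0,0,0.4,0,0,0],
  [0.4,0,0,0.4,0,0,0],
  [0.4,0,0,0.4,0,0,0],
  [0.4,0,0,0.4,0,0,0],
  [0.4,0,0,0.3,0,0,0],
  [0.4,0,0,0.2,0,0,0],
  [0.4,0,0,0.11,0,0,0],
  [0.4,0,0,0,0,0,0],
])

```text
time_s: 5.35
ee_pos: [0.4484, 0.3437, 0.0247]
eef_rot: [-3.141, 0.0, 1.473]
force: [-0.2, -0.3, 0.5]
grip_width: 0.0377
grip_force: 0.0
```

Request:
move_arm([
  [0,0,0,0,0,0,0],
  [0,0,0,0,0,0,0],
  [0,0,0,0,0,0,0],
  [0,0,0,0,0,0,0],
  [0,0,0,0,0,0,0],
  [0,0,0,0,0,0,0],
], force=12)

```text
time_s: 5.95
ee_pos: [0.4485, 0.3438, 0.0253]
eef_rot: [3.141, -0.0, 1.473]
force: [-2.3, -1.2, 5.2]
grip_width: 0.0121
grip_force: 12.0
```

Request:
move_arm([
  [0,0,0,-0.01,0,0,0.02],
  [0,0,0,0,0,0,0.02],
  [0,0,0,0,0,0,0.023],
  [0,0.035,0.12,0,0,0,0],
  [0,0.035,0.12,0,0,0,0],
  [0,0.035,0.12,0,0,0,0],
  [0,0.035,0.12,0,0,0,0],
  [0,0.035,0.12,0,0,0,0],
  [0,0.035,0.12,0,0,0,0],
  [0,0.035,0.12,0,0,0,0],
  [0,0.035,0.12,0,0,0,0],
  [0,0.035,0.12,0,0,0,0],
  [0,0.035,0.12,0,0,0,0],
  [0,0.035,0.12,0,0,0,0],
  [0,0.035,0.11,0,0,0,0],
  [0,0,0,0,0,0,0],
  [0,0,0,0,0,0,0],
])

```text
time_s: 7.65
ee_pos: [0.5226, 0.353, 0.0254]
eef_rot: [3.141, -0.0, 1.41]
force: [0.5, -0.8, -1.0]
grip_width: 0.012
grip_force: 12.0
```

Run:
```python
from station import ctrl
from h import *
o=ctrl.get_obs();p=ctrl.camera("wrist");P=wpose(o,p);im=p["color"]
print(o["ee_pos"],o["eef_rot"],o["force"],o["moment"])
np.savez("w2.npz",P=P,K=p["K"]);cv2.imwrite("pics/w2.png",im)
print(np.round(proj(p,P,[.565,.414,.02]),1),np.round(proj(p,P,[.545,.293,.02]),1))
cv2.imwrite("pics/w2c.png",cv2.resize(im[60:290,210:350],None,fx=2.6*1,fy=2.6,interpolation=cv2.INTER_CUBIC))
```

```text
[0.52257787 0.35295368 0.0253703 ] [ 3.14120308e+00 -1.41445618e-04  1.40973687e+00] [ 0.49797983 -0.78383434 -1.04357464] [-0.01460756 -0.18259694  0.00202894]
[136.  334.1] [315.4 326.3]
```

View pics/w2.png

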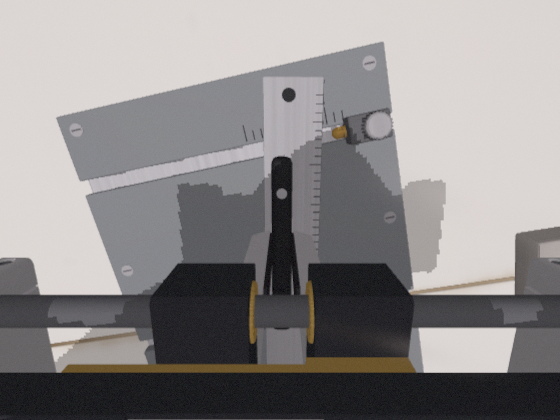

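```bash
cat > f.py <<'E'
from station import ctrl
from h import *
F=[];M=[]
for i in range(4):
    o=ctrl.get_obs();F.append(o["force"]);M.append(o["moment"]);p=ctrl.camera("wrist")
F=np.array(F);M=np.array(M);y=o["eef_rot"][2];n=np.array([np.sin(y),-np.cos(y),0]);P=wpose(o,p)
print(o["time_s"],o["ee_pos"].round(4),y.round(4),"Fn",(F@n).mean().round(2),"+-",(F@n).std().round(2),"F",F.mean(0).round(2),"M",M.mean(0).round(3),M.std(0).round(3))
im=p["color"];h=cv2.cvtColor(im,cv2.COLOR_BGR2HSV)
m=((h[...,0]>8)&(h[...,0]<25)&(h[...,1]>130)&(h[...,2]>70));m[200:]=0;c=np.nonzero(m.sum(0)>=3)[0];print("brass cols",c.min() if len(c) else None,c.max() if len(c) else None)
cv2.imwrite("pics/last.png",im)
E
python3 f.py
```

```text
7.85 [0.5222 0.3529 0.0254] 1.4099 Fn 0.42 +- 0.65 F [ 0.4  -0.14 -2.1 ] M [-0.008 -0.164  0.03 ] [0.004 0.021 0.013]
brass cols 333 346
```

Request:
move_arm([
  [0,0,0.02,0,0,0,0],
  [0,0,0.02,0,0,0,0],
  [0,0,0.02,0,0,0,0],
  [0,0,0.02,0,0,0,0],
  [0,0,0.02,0,0,0,0],
  [0,0,0,0,0,0,0],
  [0,0,0,0,0,0,0],
])

```text
time_s: 8.6
ee_pos: [0.5273, 0.3521, 0.0254]
eef_rot: [3.142, 0.0, 1.41]
force: [-1.0, 0.1, -2.4]
grip_width: 0.0122
grip_force: 12.0
```

```bash
python3 f.py
```

```text
8.75 [0.5273 0.3522 0.0254] 1.4098 Fn 0.02 +- 0.67 F [ 0.02 -0.01 -2.93] M [-0.018 -0.03  -0.03 ] [0.046 0.016 0.018]
brass cols 325 338
```

Request:
move_arm([
  [0,0,0.02,0.006,0,0,0],
  [0,0,0.02,0,0,0,0],
  [0,0,0.02,0,0,0,0],
  [0,0,0,0,0,0,0],
  [0,0,0,0,0,0,0],
])

```text
time_s: 9.3
ee_pos: [0.5304, 0.3519, 0.0254]
eef_rot: [3.141, -0.0, 1.41]
force: [-2.1, 1.1, 2.5]
grip_width: 0.0117
grip_force: 12.0
```

```bash
python3 f.py; python3 -c "
import cv2;a=cv2.imread('pics/last.png')[60:260,220:400];cv2.imwrite('pics/c3.png',cv2.resize(a,None,fx=3,fy=3,interpolation=cv2.INTER_CUBIC))"
```

```text
9.45 [0.5304 0.3519 0.0254] 1.4098 Fn -2.22 +- 0.6 F [-2.    1.5   2.67] M [0.244 0.348 0.027] [0.017 0.028 0.019]
brass cols 322 332
```

View pics/c3.png

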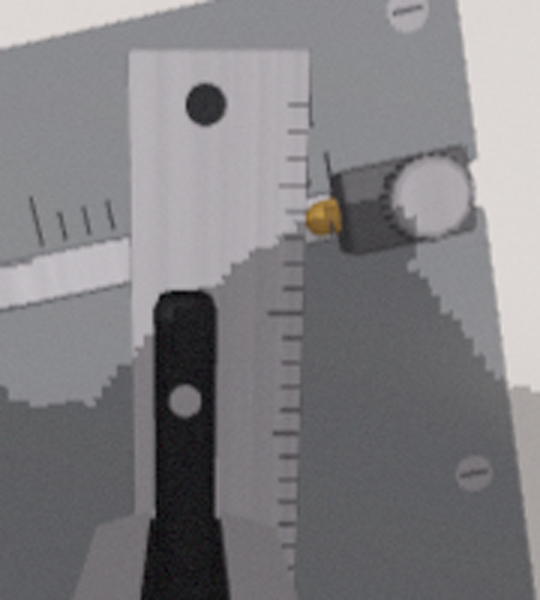

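Request:
move_arm([
  [0,0,0.01,-0.003,0,0,0],
  [0,0,0.01,0,0,0,0],
  [0,0,0.01,0,0,0,0],
  [0,0,0.01,0,0,0,0],
  [0,0,0,0,0,0,0],
  [0,0,0,0,0,0,0],
])

```text
time_s: 10.1
ee_pos: [0.5317, 0.3516, 0.0254]
eef_rot: [-3.14, 0.0, 1.41]
force: [-7.4, 1.9, 5.4]
grip_width: 0.0119
grip_force: 12.0
```

```bash
python3 f.py
```

```text
10.25 [0.5317 0.3516 0.0254] 1.4099 Fn -8.19 +- 0.41 F [-8.01  1.8   6.01] M [ 0.352  1.426 -0.007] [0.014 0.034 0.048]
brass cols 322 330
```

Request:
move_arm([
  [0,0,0,0,0,0,0],
  [0,0,0,0,0,0,0],
  [0,0,0,0,0,0,0],
  [0,0,0,0,0,0,0],
  [0,0,0,0,0,0,0],
  [0,0,-0.004,-0.003,0,0,0],
  [0,0,0,0,0,0,0],
  [0,0,0,0,0,0,0],
])

```text
time_s: 11.1
ee_pos: [0.5317, 0.3516, 0.0254]
eef_rot: [-3.141, 0.0, 1.41]
force: [-5.2, 2.5, 3.6]
grip_width: 0.0117
grip_force: 12.0
```

```bash
python3 f.py
python3 - <<'E'
from station import ctrl
from h import *
p=ctrl.camera("top");im=p["color"]
r,c=map(int,proj(p,p["pose"],[.55,.30,.02]));print(r,c)
r0,c0=r-50,c-90;print(r0,c0)
cv2.imwrite("pics/t4.png",cv2.resize(im[r0:r0+100,c0:c0+140],None,fx=5,fy=5,interpolation=cv2.INTER_CUBIC))
E
```

```text
11.25 [0.5316 0.3516 0.0254] 1.4099 Fn -5.86 +- 0.41 F [-5.58  2.18  3.42] M [ 0.433  1.029 -0.003] [0.034 0.017 0.022]
brass cols 322 330
185 284
135 194
```

View pics/t4.png

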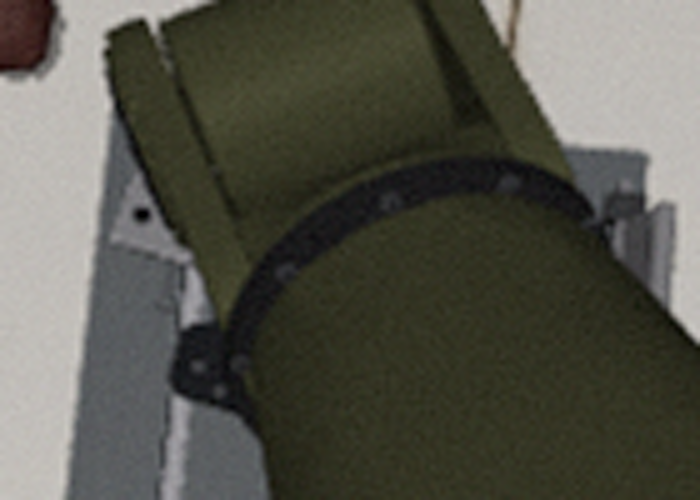

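Request:
move_arm([
  [0.35,0,0,0,0,0,0],
  [0.35,0,0,0,0,0,0],
  [0.35,0,0,0,0,0,0],
  [0.35,0,0,-0.1,0,0,0],
  [0.35,0,0,-0.4,0,0,0],
  [0.35,0,0,-0.6,0,0,0],
  [0.35,0,0,-0.6,0,0,0],
  [0.35,-0.6,0,-0.6,0,0,0],
  [0.35,-0.8,-0.3,0,0,0,-0.07],
  [0.35,-0.8,-0.4,0,0,0,-0.07],
  [0.35,-0.8,-0.3,0,0,0,-0.07],
  [0,0,0,0,0,0,0],
  [0,0,0,0,0,0,0],
])

```text
time_s: 12.65
ee_pos: [0.4671, 0.2068, 0.1413]
eef_rot: [3.14, -0.001, 1.618]
force: [0.5, 0.1, -0.1]
grip_width: 0.0203
grip_force: 0.0
```

Run:
```python
from station import ctrl
from h import *
o=ctrl.get_obs();p=ctrl.camera("wrist");P=wpose(o,p);np.savez("w5.npz",P=P,K=p["K"]);im=p["color"];cv2.imwrite("pics/w5.png",im)
print(o["ee_pos"],o["eef_rot"],o["force"])
for X in([.5656,.4127,.02],[.546,.2928,.02],[.509,.21,.071]): print(np.round(proj(p,P,X),1))
d=ctrl.cut_out("hold_down_lip",p);print([(e["conf"],e["centre"]) for e in d])
cv2.imwrite("pics/w5c.png",cv2.resize(im,(784,588),interpolation=cv2.INTER_CUBIC))
```

```text
[0.46706876 0.20677828 0.14133767] [ 3.14006220e+00 -5.03680463e-04  1.61784994e+00] [ 0.4780693   0.13144033 -0.05305997]
[-21.7 404. ]
[119.3 366.3]
[213.4 329.4]
[(0.93, [198.2, 324.6])]
```

View pics/w5c.png

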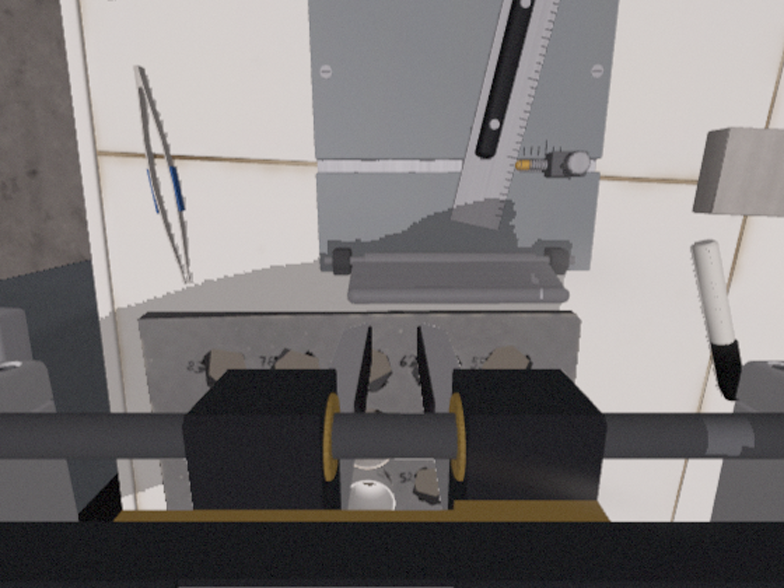

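Run:
```python
from h import *
for f in("w1","w5"):
    d=np.load(f+".npz");P=d["P"];p={"K":d["K"]};im=cv2.imread(f"pics/{f}.png");h=cv2.cvtColor(im,cv2.COLOR_BGR2HSV)
    m=((h[...,0]>8)&(h[...,0]<25)&(h[...,1]>130)&(h[...,2]>70)).astype(np.uint8);m[220:]=0
    n,_,s,c=cv2.connectedComponentsWithStats(m)
    for i in range(1,n):
        if s[i,4]>8:
            x,y,w,hh,a=s[i];print(f,s[i],"tip",ray(p,P,c[i][1],x,.02)[:2].round(4),"centroid",ray(p,P,c[i][1],c[i][0],.02)[:2].round(4))
    r,cc=map(int,proj(p,P,[.55,.294,.02]))
    cv2.imwrite(f"pics/{f}z.png",cv2.resize(im[r-25:r+25,cc-40:cc+50],None,fx=6,fy=6,interpolation=cv2.INTER_CUBIC))
cv2.imwrite("pics/cmp.png",np.vstack([cv2.imread("pics/w1z.png"),cv2.imread("pics/w5z.png")])[:600])
```

```text
w1 [333  66  10   9  59] tip [0.5643 0.4167] centroid [0.5686 0.4162]
w1 [322 199  10   6  47] tip [0.5444 0.2944] centroid [0.5488 0.2939]
w5 [372 115   6   6  29] tip [0.5514 0.2948] centroid [0.5541 0.2949]
```

View pics/cmp.png

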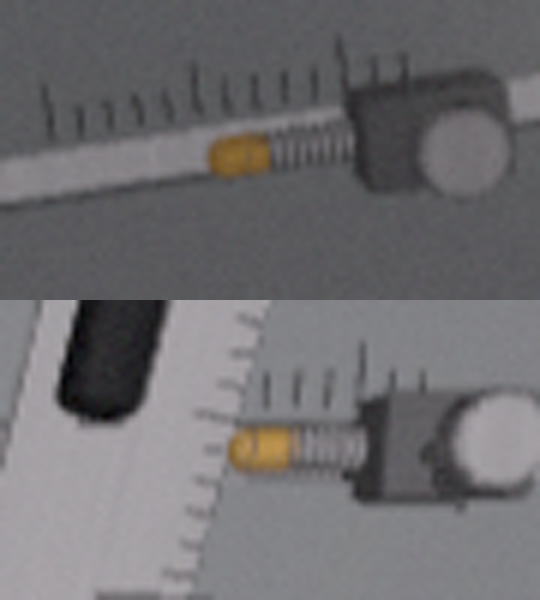

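Request:
move_arm([
  [0,-0.22,0.37,0,0,0,0],
  [0,-0.22,0.37,0,0,0,0],
  [0,0,0,0.3,0,0,0],
  [0,0,0,0.4,0,0,0],
  [0,0,0,0.4,0,0,0],
  [0,0,0,0.3,0,0,0],
  [0,0,0,0.18,0,0,0],
  [0,0,0,0,0,0,0],
])

```text
time_s: 13.55
ee_pos: [0.5043, 0.1873, 0.0603]
eef_rot: [-3.14, 0.0, 1.62]
force: [-0.5, 0.3, -0.4]
grip_width: 0.0001
grip_force: 0.0
```

Request:
move_arm([
  [0,0.08,0,0,0,0,0],
  [0,0.08,0,0,0,0,0],
  [0,0.08,0,0,0,0,0],
  [0,0.08,0,0,0,0,0],
  [0,0.08,0,0,0,0,0],
  [0,0.08,0,0,0,0,0],
  [0,0.08,0,0,0,0,0],
])

```text
time_s: 14.25
ee_pos: [0.5033, 0.2152, 0.0615]
eef_rot: [3.142, -0.0, 1.62]
force: [1.1, -1.3, 1.0]
grip_width: 0.0007
grip_force: 0.5
```

Request:
move_arm([
  [0,0.06,0,0,0,0,0],
  [0,0.06,0,0,0,0,0],
  [0,0.06,0,0,0,0,0],
  [0,0.06,0,0,0,0,0],
  [0,0.04,0,0,0,0,0],
  [0,0,0,0,0,0,0],
  [0,0,0,0,0,0,0],
  [0,0,0,0,0,0,0],
  [0,0,0,0,0,0,0],
  [0,0,0,0,0,0,0],
  [0,0,0,0,0,0,0],
  [0,-0.2,0,-0.2,0,0,0],
  [0,-0.3,-0.2,-0.5,0,0,0],
  [0,-0.3,-0.2,-0.6,0,0,0],
  [0,0,0,-0.4,0,0,0],
  [0,0,0,0,0,0,0],
  [0,0,0,0,0,0,0],
  [0,0,0,0,0,0,0],
  [0,0,0,0,0,0,0],
])

```text
time_s: 16.15
ee_pos: [0.4842, 0.1878, 0.1454]
eef_rot: [-3.14, 0.0, 1.62]
force: [0.6, -0.2, 0.4]
grip_width: 0.0003
grip_force: 0.0
```

Run:
```python
from station import ctrl
from h import *
o=ctrl.get_obs();p=ctrl.camera("wrist");print(o["time_s"],o["ee_pos"],o["force"])
im=p["color"];cv2.imwrite("pics/w6.png",im);np.savez("w6.npz",P=wpose(o,p),K=p["K"])
cv2.imwrite("pics/w6c.png",cv2.resize(im[0:260,180:480],None,fx=2.3,fy=2.3,interpolation=cv2.INTER_CUBIC))
```

```text
16.15 [0.48419762 0.18781848 0.14540613] [ 0.58663218 -0.23670079  0.44207646]
```

View pics/w6c.png

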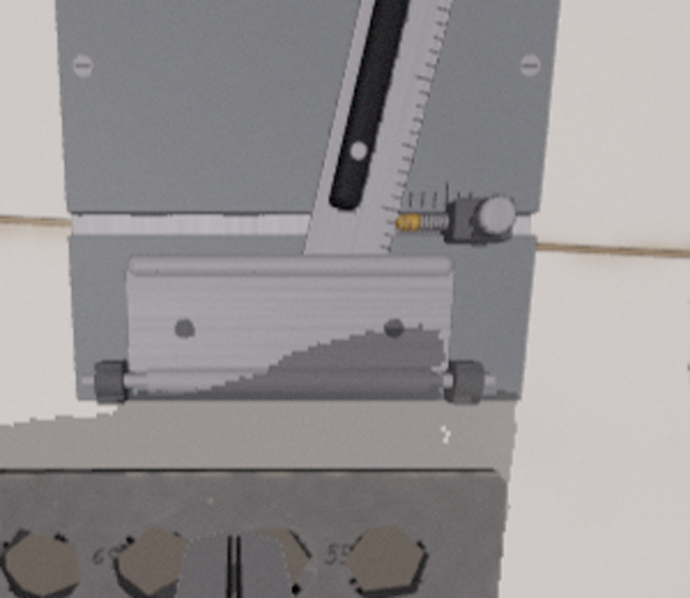

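Request:
move_arm([
  [0,0.55,0.4,0,0,0,0],
  [0,0.55,0.4,0,0,0,0],
  [0,0.55,0.4,0,0,0,0],
  [0,0,0,0.2,0,0,0],
  [0,0,0,0.2,0,0,0],
  [0,0,0,0,0,0,0],
  [0,0,0,0,0,0,0],
])

```text
time_s: 16.9
ee_pos: [0.5401, 0.2725, 0.1263]
eef_rot: [-3.141, 0.0, 1.619]
force: [0.6, 1.5, -1.1]
grip_width: 0.0003
grip_force: 0.0
```

Run:
```python
from station import ctrl
from h import *
o=ctrl.get_obs();p=ctrl.camera("wrist");P=wpose(o,p);print(o["time_s"],o["ee_pos"])
im=p["color"];cv2.imwrite("pics/w7.png",im);np.savez("w7.npz",P=P,K=p["K"])
out=[]
for X in([.572,.414,.02],[.552,.293,.02]):
    r,c=map(int,proj(p,P,X));print(r,c);r=max(r,25)
    out.append(cv2.resize(im[r-25:r+25,c-50:c+50],(700,350) if 0 else (600,300),interpolation=cv2.INTER_CUBIC))
cv2.imwrite("pics/w7z.png",np.vstack(out))
```

```text
16.9 [0.54014611 0.2725307  0.12631148]
49 325
185 294
```

View pics/w7z.png

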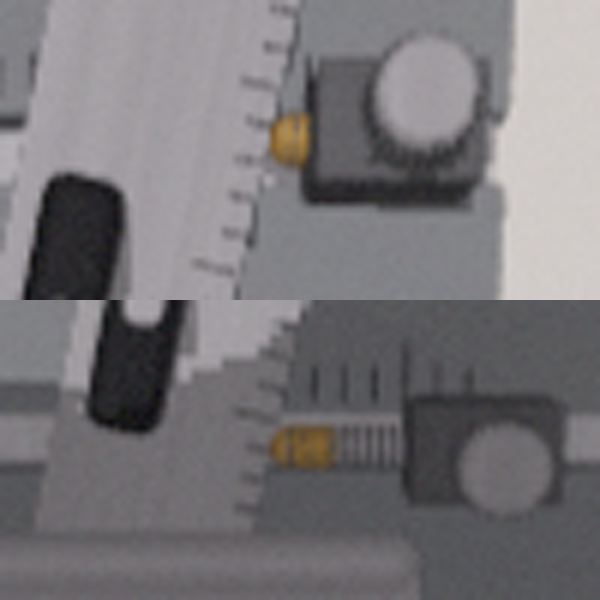

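```bash
python3 -c "
from station import ctrl
print(ctrl.hand_in())"
```

```text
the job is handed in; nothing more can be done
None
```

The job is handed in at about 17 s: the straightedge was pressed against both buttons (about 8 N in total on the arm, evenly shared) and let go. The hold-down bar is now closed on its right-hand end, and the last close-up shows both buttons still touching the edge and pressed in about 3 mm.

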